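# Slide a label plate out over the end of its ledge

### The job

Push the thin metal label plate back until its long side lies flat against the metal strip at the back of the wooden ledge, then push it along the strip until about a third of its length sticks out over the end of the ledge where the mug stands, so that someone can take it by its edge. Leave it lying flat on the ledge, still along the strip; only push it, do not pick it up, and leave everything else where it stands.

Things in the scene. Friction and masses are not known exactly. Their poses are not given: they have to be found in the camera images.
- ledge: Low wooden ledge (a board on two feet), fixed to the table, yawed up to 0.3 rad either way. Origin: centre of its underside on the table. Board 130 mm (its x) by 320 mm (its y, the long way), top face 50 mm above the table; both ends, at y = +160 and y = -160 mm, are open. Along the back edge (its +x side, away from the robot) runs an aluminium strip 12 mm wide that rises 12 mm above the board; its face toward the plate is at x = +53 mm.
- plate: Bare steel label plate lying on the ledge, 60 mm (its x) by 110 mm (its y, long) by 6 mm thick, a screw hole near each corner; about 0.1 kg, loose. Origin: centre of its underside. At the start it lies up to 0.2 rad askew of the strip, 5 to 60 mm off it, wholly on the ledge. Flat against the strip its centre is at x = +23 mm in the ledge's frame. It tips off the ledge if more than half of it sticks out.
- mug: Whitish grey mug with a handle, 78 mm wide (110 mm with the handle), 97 mm tall, on the table beyond one end of the ledge (the +y or the -y end). It marks the end over which the plate shall stick out; its wall is at least 80 mm from that end. Origin: centre of its underside.
- jar: Sample jar with a white lid, 62 mm across, 66 mm tall, on the table beyond the other end of the ledge. Bystander. Origin: centre of its underside.
- slide_box: Clear box of glass slides, 29 x 77 x 21 mm, on the table between robot and ledge. Bystander. Origin: centre of its underside.
- petri: Covered petri dish, 59 mm across, 15 mm high, on the table between robot and ledge. Bystander. Origin: centre of its underside.
- beaker: Small glass beaker, 59 mm wide, 70 mm tall, on the table behind the ledge. Bystander. Origin: centre of its underside.
- tube: Plastic tube with orange cap, 112 mm long, 21 mm thick, lying on the table behind the ledge. Bystander. Origin: middle of its underside.
Things that resemble listed ones, but are neither listed nor needed, are in the scene too. Of the things shaped like the plate, the steel one is meant.

How it is judged:
On the way, in this order (a step that is already met when the one before it is completed fails the run):
1. the plate's long side lies against the strip (x of plate in the frame of ledge above 0.017 m and angle between the y axis of plate and the y axis of ledge, either way round below 0.08 rad and angle between plate's own z axis and vertical below 0.06 rad), for 0.2 s.
2. then it sticks out over the mug's end of the ledge (((y of mug in the frame of ledge above 0 m and y of plate in the frame of ledge between 0.129 and 0.153 m) or (y of mug in the frame of ledge below 0 m and y of plate in the frame of ledge between -0.153 and -0.129 m))), for 0.2 s.
At the end, for the whole second after the job is handed in: The plate lies at rest and flat on the ledge, within 9 mm of the strip and 0.12 rad of parallel to it, and sticks out 24 to 48 mm over the end of the ledge where the mug stands (((y of mug in the frame of ledge above 0 m and y of plate in the frame of ledge between 0.129 and 0.153 m) or (y of mug in the frame of ledge below 0 m and y of plate in the frame of ledge between -0.153 and -0.129 m)) and x of plate in the frame of ledge above 0.014 m and angle between the y axis of plate and the y axis of ledge, either way round below 0.12 rad and angle between plate's own z axis and vertical below 0.06 rad and z of plate in the frame of ledge between 0.047 and 0.053 m and linear speed of plate below 0.01 m/s); the robot touches nothing.
It fails at once if the plate is lifted or carried (more than 10 mm above the ledge) (z of plate in the frame of ledge above 0.06 m).
It fails at once if the plate tips or falls off the ledge (angle between plate's own z axis and vertical above 0.3 rad or z of plate in the frame of ledge below 0.035 m).
It fails at once if another object is disturbed (moved more than 25 mm) (distance of any of mug, jar, slide_box, petri, beaker, tube from where it was at the start of the episode above 0.025 m).
It also fails if it takes over 53 s, if anything falls off the work surface, if the arm or the gripper's body presses on something with over 40 N, if the wrist force passes 120 N, or if a joint passes its speed limit or range.

### The arm

A 6-joint arm with a two-finger parallel gripper is mounted at the origin on the work surface; the furniture and walls round the work are solid. World frame = base frame: x ahead of the robot, y to its left, z up, the work surface at z = 0. Lengths are in m, angles in rad, forces in N, time in s.
With the tool pointing down it reaches from about 0.35 to 0.775 m from the base axis. Payload 5.5 kg.
Tool frame: the origin (TCP) lies between the finger pads; the fingertips stand 17 mm ahead of it and the grasp point (between the pads) lies 2 mm behind it; z points along the fingers, y is the line along which they close (so a half turn about z gives the same grasp; the last joint's range is limited). The gripper opens to 85 mm and grips with 20 to 120 N. Pads are 22 mm wide; open, the fingers measure 114 mm over their backs; the gripper's body (76 mm by 85 mm) begins 54 mm behind the grasp point. The pads swing forward as they close: fully open they stand 13 mm farther back than shut.
Start: joints at [-1.378, 0.313, 0.046, 1.304, 0, 1.431], TCP at [0.188, -0.543, 0.248] pointing down, gripper open.
Joint ranges: [-2.76, 2.76], [-0.86, 1.69], [-1.03, 1.26], [-2.2, 2.34], [-1.47, 1.5], [-3.14, 3.14]. Speed limits (rad/s): [2.57, 2.57, 3.14, 3.14, 3.14, 3.14].

### API

Orientations are given as a unit quaternion [x, y, z, w].
In Python, from cell import * gives the robot as it stands.
- The arm moves only by the tool move_arm, never from a script. Its argument "deltas" is text: rows parted by semicolons, each of 7 numbers parted by spaces: the shift along the world's x, y, z in m, then the turn, a rotation vector about the world's x, y, z in rad, then the opening, from 0 (shut) to 1 (fully open). In form: tx ty tz ax ay az grip; .... A call has 1 to 10 rows; each row is the pose to reach, as a shift and turn from the pose commanded when the call began; what a row does not reach only later rows make up. A row lasts 1/8 s, in which the tool goes at most 62.5 mm and 10.7 degrees, less where a joint would pass 70% of its speed; a pose out of reach is approached as far as the arm can. A call with a gripper value outside its range is refused whole. The fingers move at their own pace and stop on an object; "squeeze" is the grip in N (left out, the last holds). Time passes only in rows, so rows that repeat a pose let the fingers close. It gives the time, the measured TCP pose, the force, the opening and the grip force at its end, in the units of the state.
- get_obs(): the state, without advancing time (a new reading comes with each control period).
- snapshot(name): name is "side" or "top" or "wrist"; returns the picture (420x560x3 uint8, red, green, blue); there is no depth.
- get_calibration(name): a dict with "fx", "fy", "cx", "cy" (pixels), "R" (3x3) and "t" (3): a world point X has camera coordinates R X + t; the wrist camera has in their place "mount" (4x4, takes a point from camera to tool coordinates, whose origin is the TCP and whose axes are the flange's). Camera axes: x right, y down, z forward; pixel columns grow to the right and rows downward; lengths in m; the calibration is good to about 2 mm. The wrist camera is an equidistant fisheye: a pixel r from the principal point sees the ray r / f radians off the axis. A picture is of the moment at which its call begins: read the wrist's pose just before it. get_calibration takes no time and is no camera call.
- hand_in(): hands the job in; it is judged then, once.
The state is a dict: "clock": time; "q": joint angles; "qd": joint speeds; "tau": joint torques, N m; "position": TCP position; "orientation": TCP orientation; "ft_force": force on the tool from outside, world axes, zero at the start; "wrist_torque": the same for the moment, N m; "grip_width": opening from 0.0 (shut) to 1.0 (fully open); "finger_force": force on a finger pad.
Only numpy, scipy, OpenCV 4.12 (cv2) and the standard library are available. Lean on these libraries where they do the work, as an engineer would, in place of code of your own. Each camera call takes 0.05 s, during which the arm holds its last target. There are 200 camera calls.

## Working session

There is one attempt and no reset: what is moved stays moved. The work goes in short steps, Python scripts to look and compute and a tool call to move; the robot and the scene stay as the last step left them, time stands still between calls to the robot, and variables do not carry over. Pictures are saved under pics/ and viewed, at most 10 in all, crops included, and the job is handed in when it is done.

Besides the shell and the picture viewer there is one more tool, called after ">>>" by a JSON object that holds its "name" and its "arguments". move_arm: Moves the arm, as the interface text tells. Its arguments: {"type":"object","properties":{"deltas":{"type":"string"},"squeeze":{"type":"number"}},"required":["deltas"]}

```bash
mkdir -p pics
python3 - <<'E'
from cell import *
import cv2,numpy as np
for n in("top","side"):
    cv2.imwrite(f"pics/{n}0.png",cv2.cvtColor(snapshot(n),cv2.COLOR_RGB2BGR))
    c=get_calibration(n);print(n,c)
o=get_obs();print(o["clock"],o["position"],o["orientation"])
E
```

```text
top {'fx': 391.2986522278405, 'fy': 391.2986522278405, 'cx': 283.45959814283606, 'cy': 203.6462695000482, 'R': array([[ 2.84621258e-02, -9.99594431e-01,  9.38827535e-04],
       [-9.94777839e-01, -2.84170486e-02, -9.80281746e-02],
       [ 9.80150961e-02,  1.85616541e-03, -9.95183197e-01]]), 't': array([0.01282066, 0.57865306, 1.13873553])}
side {'fx': 479.49277566369295, 'fy': 479.49277566369295, 'cx': 288.28242572461636, 'cy': 203.63184342819747, 'R': array([[ 9.99617484e-01,  2.76557731e-02, -2.10576080e-04],
       [ 1.39157629e-02, -5.09535794e-01, -8.60336926e-01],
       [-2.39005789e-02,  8.60004903e-01, -5.09725739e-01]]), 't': array([-0.54623585,  0.06733161,  1.23778248])}
0.1 [ 0.18775209 -0.54302598  0.24747133] [ 9.86189388e-01  1.65619422e-01 -1.84694113e-05 -8.34818753e-04]
```

View pics/top0.png

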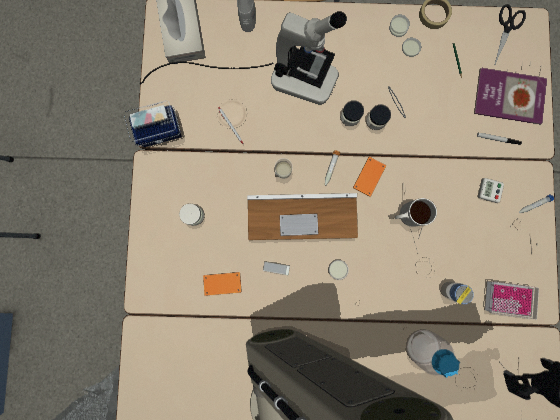

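View pics/side0.png

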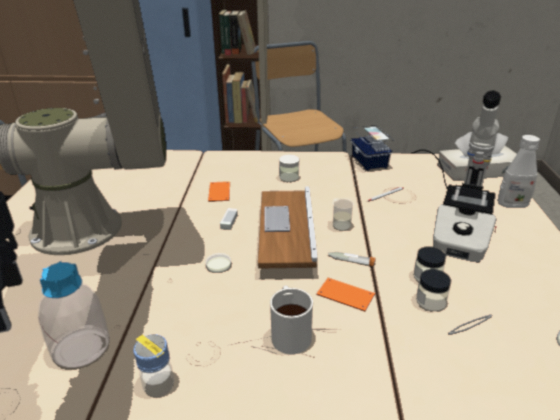

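The top view shows three plate-like things: grey steel on the ledge (299,224), orange at (222,284) and orange at (369,176). I choose the steel one. The mug is at (420,212), beyond the -y end. The jar is at (191,214), the slide box at (276,268) and the petri dish at (338,269). The side view shows the same layout. Next is a close crop.

Run:
```python
import cv2
i=cv2.imread("pics/top0.png")[180:255,240:365]
cv2.imwrite("pics/crop.png",cv2.resize(i,None,fx=6,fy=6,interpolation=cv2.INTER_CUBIC))
```

```text
(no output)
```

View pics/crop.png

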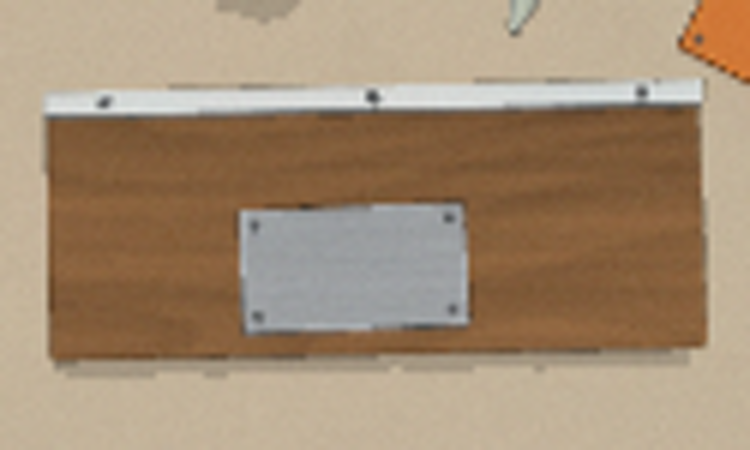

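Crop: the steel plate has four screw holes, with corners at (239,210), (463,204), (469,325) and (244,334). The board's front corners are (51,357) and (706,345), and the strip's back corners are (44,93) and (702,79).

```bash
cat > h.py <<'E'
from cell import *
import numpy as np, cv2
def world(n,px,z):
    c=get_calibration(n);R,t=np.array(c["R"]),np.array(c["t"])
    C=-R.T@t; px=np.atleast_2d(px).astype(float)
    d=np.c_[(px[:,0]-c["cx"])/c["fx"],(px[:,1]-c["cy"])/c["fy"],np.ones(len(px))]@R
    return C+d*((z-C[2])/d[:,2])[:,None]
def proj(n,X):
    c=get_calibration(n);p=np.atleast_2d(X)@np.array(c["R"]).T+c["t"]
    return p[:,:2]/p[:,2:]*c["fx"]+[c["cx"],c["cy"]]
def inL(P,L): # L=x,y,yaw -> ledge frame
    c,s=np.cos(L[2]),np.sin(L[2]);return (np.asarray(P)[...,:2]-L[:2])@np.array([[c,-s],[s,c]])
E
python3 - <<'E'
from h import *
f=lambda a:(np.array(a)+.5)/6-.5+[240,180]
B=world("top",f([(51,357),(706,345)]),.05);S=world("top",f([(44,93),(702,79)]),.062);P=world("top",f([(239,210),(463,204),(469,325),(244,334)]),.056)
print(B,S,P,sep="\n")
d=B[0]-B[1];e=S[0]-S[1];yaw=np.arctan2(-d[0],d[1]);y2=np.arctan2(-e[0],e[1]);print(yaw,y2,np.hypot(*d[:2]),np.hypot(*e[:2]))
L=np.r_[(B.mean(0)+S.mean(0))[:2]/2,(yaw+y2)/2];print("L",L)
print(inL(B,L),inL(S,L),inL(P,L),inL(P,L).mean(0),sep="\n")
for n,p,z in(("mug",(420,212),.09),("jar",(191,214),.066),("slide",(276,268),.02),("petri",(338,269),.015),("beaker",(283,169),.07)):print(n,world("top",p,z),inL(world("top",p,z),L))
print(inL(get_obs()["position"],L))
E
```

```text
[[ 0.46972912  0.12892486  0.05      ]
 [ 0.48453171 -0.18766509  0.05      ]]
[[ 0.59668148  0.13598513  0.062     ]
 [ 0.61260582 -0.18218678  0.062     ]]
[[ 0.54309978  0.04008774  0.056     ]
 [ 0.54910338 -0.06823241  0.056     ]
 [ 0.49077176 -0.07229755  0.056     ]
 [ 0.48336487  0.03591782  0.056     ]]
0.04672233359821205 0.050007753947925594 0.3169358148852652 0.3185701656117253
L [ 0.54088703 -0.02623547  0.04836504]
[[-0.06357329  0.1584191 ]
 [-0.06409393 -0.15851628]]
[[ 0.06357195  0.15933346]
 [ 0.06409527 -0.15923628]]
[[ 0.00541663  0.06613867]
 [ 0.00617635 -0.04234505]
 [-0.05228359 -0.04358533]
 [-0.05445002  0.06486158]]
[-0.02378516  0.01126747]
mug [[ 0.5593222  -0.35631755  0.09      ]] [[ 0.0024554  -0.33058737]]
jar [[0.53682117 0.29439374 0.066     ]] [[0.0114401  0.32045085]]
slide [[0.38714901 0.04593124 0.02      ]] [[-0.15006926  0.07951497]]
petri [[ 0.3891154 -0.1380662  0.015    ]] [[-0.15700075 -0.10436238]]
beaker [[0.67488514 0.03344205 0.07      ]] [[0.13672659 0.05312944]]
[-0.37770685 -0.49911346]
```

>>> {"name": "move_arm", "arguments": {"deltas": "0.034 0.063 0 0 0 0.18 0.55;0.068 0.126 0 0 0 0.36 0.55;0.101 0.19 0 0 0 0.54 0.55;0.135 0.253 0 0 0 0.72 0.55;0.169 0.316 0 0 0 0.9 0.55;0.202 0.38 0 0 0 1.08 0.55;0.236 0.443 0 0 0 1.26 0.55;0.27 0.506 0 0 0 1.44 0.55;0.304 0.57 0 0 0 1.62 0.55;0.338 0.633 0 0 0 1.8 0.55"}}

```text
clock: 1.35
position: [0.4826, 0.01, 0.2482]
orientation: [0.481, 0.877, -0.0, 0.0]
ft_force: [1.2, -1.3, -0.0]
grip_width: 0.554
finger_force: 0.0
```

>>> {"name": "move_arm", "arguments": {"deltas": "0 0 0 0 0 0.18 0.55;0 0 0 0 0 0.36 0.55;0 0 0 0 0 0.54 0.55;0 0 0 0 0 0.72 0.55;0 0 0 0 0 0.9 0.55;0 0 0 0 0 1.052 0.55;0 0 0 0 0 1.052 0.55;0 0 0 0 0 1.052 0.55"}}

```text
clock: 2.35
position: [0.4819, 0.0079, 0.2481]
orientation: [-0.02, 1.0, 0.0, -0.0]
ft_force: [-0.5, 0.4, -1.3]
grip_width: 0.551
finger_force: 0.0
```

>>> {"name": "move_arm", "arguments": {"deltas": "0.022 0.041 0 0 0 0 0.55;0.0433 0.0822 0 0 0 0 0.55;0.0433 0.0822 -0.05 0 0 0 0.55;0.0433 0.0822 -0.1 0 0 0 0.55;0.0433 0.0822 -0.14 0 0 0 0.55;0.0433 0.0822 -0.16 0 0 0 0.55;0.0433 0.0822 -0.163 0 0 0 0.55;0.0433 0.0822 -0.163 0 0 0 0.55;0.0433 0.0822 -0.163 0 0 0 0.55"}}

```text
clock: 3.48
position: [0.5264, 0.0901, 0.0866]
orientation: [-0.021, 1.0, 0.0, 0.001]
ft_force: [0.5, 0.0, -0.4]
grip_width: 0.55
finger_force: 0.0
```

Run:
```python
from h import *
o=get_obs();print(o["position"],o["orientation"],o["q"],o["ft_force"])
s=snapshot("side")[180:285,230:345]
cv2.imwrite("pics/s1.png",cv2.resize(cv2.cvtColor(s,cv2.COLOR_RGB2BGR),None,fx=5,fy=5,interpolation=cv2.INTER_CUBIC))
```

```text
[0.52640948 0.0901336  0.0866182 ] [-2.13966856e-02  9.99770357e-01  5.83389803e-05  1.18820381e-03] [ 1.91545399e-02  3.38657611e-01 -3.34776790e-01  8.94985785e-01
  1.22009745e-04 -2.36419826e-02] [ 0.49937232  0.01039619 -0.42241735]
```

View pics/s1.png

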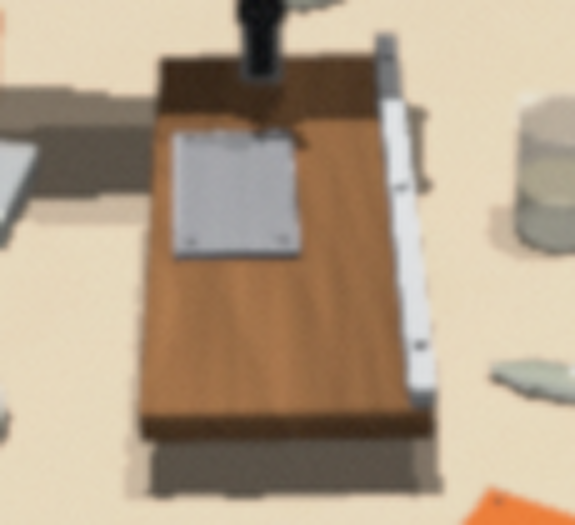

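The gripper is above the free part of the board, clear of the plate (crop 240,195). I'll now feel for the board.

>>> {"name": "move_arm", "arguments": {"deltas": "0 0 -0.01 0 0 0.005 0.55;0 0 -0.016 0 0 0.005 0.55;0 0 -0.018 0 0 0.005 0.55;0 0 -0.018 0 0 0.005 0.55"}}

```text
clock: 4.03
position: [0.5251, 0.0901, 0.0669]
orientation: [-0.024, 1.0, 0.0, -0.0]
ft_force: [0.3, -0.7, -0.7]
grip_width: 0.549
finger_force: 0.0
```

>>> {"name": "move_arm", "arguments": {"deltas": "0 0 -0.001 0 0 0 0.55;0 0 -0.002 0 0 0 0.55;0 0 -0.003 0 0 0 0.55;0 0 -0.003 0 0 0 0.55"}}

```text
clock: 4.53
position: [0.5254, 0.0901, 0.0645]
orientation: [-0.024, 1.0, 0.0, 0.0]
ft_force: [-1.2, -0.2, 2.0]
grip_width: 0.549
finger_force: 1.0
```

>>> {"name": "move_arm", "arguments": {"deltas": "0 0 -0.001 0 0 0 0.55;0 0 -0.001 0 0 0 0.55"}}

```text
clock: 4.78
position: [0.5255, 0.0901, 0.0645]
orientation: [-0.024, 1.0, 0.0, 0.0]
ft_force: [-2.7, -0.3, 11.0]
grip_width: 0.553
finger_force: 4.9
```

>>> {"name": "move_arm", "arguments": {"deltas": "0 0 -0.001 0 0 0 0.55;0 0 -0.001 0 0 0 0.55"}}

```text
clock: 5.03
position: [0.5255, 0.0901, 0.0645]
orientation: [-0.024, 1.0, -0.0, 0.001]
ft_force: [-6.0, -0.4, 17.0]
grip_width: 0.549
finger_force: 8.7
```

>>> {"name": "move_arm", "arguments": {"deltas": "0 0 0.03 0 0 0 0.55;0 0 0.045 0 0 0 0.55;-0.035 -0.055 0.045 0 0 0 0.55;-0.0698 -0.1095 0.045 0 0 0 0.55;-0.0698 -0.1095 0.045 0 0 0 0.55;-0.0698 -0.1095 0.03 0 0 0 0.55;-0.0698 -0.1095 0.012 0 0 0 0.55;-0.0698 -0.1095 0.005 0 0 0 0.55;-0.0698 -0.1095 0.005 0 0 0 0.55;-0.0698 -0.1095 0.005 0 0 0 0.55"}}

```text
clock: 6.28
position: [0.4561, -0.0192, 0.0678]
orientation: [-0.024, 1.0, -0.0, 0.0]
ft_force: [-0.3, 0.1, 0.3]
grip_width: 0.551
finger_force: 0.0
```

>>> {"name": "move_arm", "arguments": {"deltas": "0.005 0.0002 0 0 0 0 0.55;0.01 0.0005 0 0 0 0 0.55;0.015 0.0007 0 0 0 0 0.55;0.02 0.001 0 0 0 0 0.55;0.024 0.0012 0 0 0 0 0.55;0.028 0.0014 0 0 0 0 0.55;0.032 0.0015 0 0 0 0 0.55;0.036 0.0017 0 0 0 0 0.55;0.04 0.002 0 0 0 0 0.55;0.04 0.002 0 0 0 0 0.55"}}

```text
clock: 7.52
position: [0.4962, -0.0174, 0.0674]
orientation: [-0.024, 1.0, 0.0, 0.0]
ft_force: [0.6, 0.4, -0.4]
grip_width: 0.549
finger_force: 0.0
```

Run:
```python
from h import *
o=get_obs();print(o["position"],o["ft_force"],inL(o["position"],np.array([.54089,-.02624,.0484])))
s=snapshot("side")[180:285,230:345]
cv2.imwrite("pics/s2.png",cv2.resize(cv2.cvtColor(s,cv2.COLOR_RGB2BGR),None,fx=5,fy=5,interpolation=cv2.INTER_CUBIC))
```

```text
[ 0.49617693 -0.01741272  0.06737782] [ 0.55374345  0.38127361 -0.35342454] [-0.04423363  0.01098021]
```

View pics/s2.png

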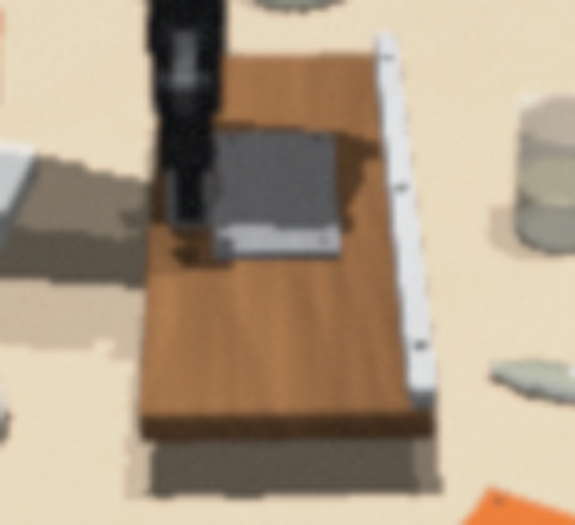

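The plate is moving squarely with the fingers; its edge is about 20 mm from the strip. I'll push on until it touches.

>>> {"name": "move_arm", "arguments": {"deltas": "0.004 0.0002 0 0 0 0 0.55;0.008 0.0004 0 0 0 0 0.55;0.012 0.0006 0 0 0 0 0.55;0.016 0.0008 0 0 0 0 0.55;0.02 0.001 0 0 0 0 0.55;0.022 0.0011 0 0 0 0 0.55;0.022 0.0011 0 0 0 0 0.55"}}

```text
clock: 8.45
position: [0.5179, -0.0163, 0.0674]
orientation: [-0.024, 1.0, 0.0, 0.0]
ft_force: [0.1, -0.8, 0.2]
grip_width: 0.549
finger_force: 0.0
```

>>> {"name": "move_arm", "arguments": {"deltas": "0.001 0 0 0 0 0 0.55;0.002 0.0001 0 0 0 0 0.55;0.003 0.0001 0 0 0 0 0.55;0.003 0.0001 0 0 0 0 0.55"}}

```text
clock: 8.95
position: [0.5206, -0.0162, 0.0673]
orientation: [-0.024, 1.0, 0.0, 0.0]
ft_force: [-0.2, -0.3, 0.4]
grip_width: 0.544
finger_force: 0.2
```

>>> {"name": "move_arm", "arguments": {"deltas": "0.001 0 0 0 0 0 0.55;0.002 0.0001 0 0 0 0 0.55;0.002 0.0001 0 0 0 0 0.55"}}

```text
clock: 9.32
position: [0.5225, -0.0161, 0.0673]
orientation: [-0.024, 1.0, 0.0, -0.0]
ft_force: [-1.2, -0.2, 0.9]
grip_width: 0.552
finger_force: 0.6
```

>>> {"name": "move_arm", "arguments": {"deltas": "0.001 0 0 0 0 0 0.55;0.002 0.0001 0 0 0 0 0.55;0.002 0.0001 0 0 0 0 0.55"}}

```text
clock: 9.7
position: [0.5228, -0.016, 0.067]
orientation: [-0.024, 1.0, -0.0, -0.002]
ft_force: [-5.8, -1.0, 4.3]
grip_width: 0.552
finger_force: 3.2
```

The plate is against the strip (TCP at ledge x -18 mm, as predicted). Next: back off, lift, turn 90° and go to the plate's +y end.

>>> {"name": "move_arm", "arguments": {"deltas": "-0.01 -0.0005 0 0 0 0 0.55;-0.02 -0.001 0 0 0 0 0.55;-0.02 -0.001 0.03 0 0 0 0.55;-0.02 -0.001 0.06 0 0 -0.18 0.25;0 0.03 0.06 0 0 -0.36 0.25;0.015 0.06 0.06 0 0 -0.54 0.25;0.0311 0.1006 0.06 0 0 -0.72 0.25;0.0311 0.1006 0.06 0 0 -0.9 0.25;0.0311 0.1006 0.06 0 0 -1.08 0.25;0.0311 0.1006 0.06 0 0 -1.26 0.25"}}

```text
clock: 10.95
position: [0.5555, 0.0849, 0.1273]
orientation: [0.572, 0.82, 0.0, 0.0]
ft_force: [0.3, 0.2, 0.2]
grip_width: 0.251
finger_force: 0.0
```

>>> {"name": "move_arm", "arguments": {"deltas": "0 0 0 0 0 -0.18 0.25;0 0 0 0 0 -0.311 0.25;0 0 0 0 0 -0.311 0.25;0 0 -0.025 0 0 -0.311 0.25;0 0 -0.045 0 0 -0.311 0.25;0 0 -0.052 0 0 -0.311 0.25;0 0 -0.052 0 0 -0.311 0.25;0 0 -0.052 0 0 -0.311 0.25"}}

```text
clock: 11.95
position: [0.5563, 0.0846, 0.0762]
orientation: [0.69, 0.724, 0.001, 0.001]
ft_force: [0.7, -1.0, 0.2]
grip_width: 0.253
finger_force: 0.0
```

Run:
```python
from h import *
o=get_obs();print(o["position"],o["orientation"],o["ft_force"],o["grip_width"],inL(o["position"],np.array([.54089,-.02624,.0484])))
s=snapshot("side")[180:285,230:345]
cv2.imwrite("pics/s3.png",cv2.resize(cv2.cvtColor(s,cv2.COLOR_RGB2BGR),None,fx=5,fy=5,interpolation=cv2.INTER_CUBIC))
```

```text
[0.55633689 0.08462865 0.07620445] [6.89717971e-01 7.24077665e-01 5.78634926e-04 5.65344276e-04] [ 0.65441995 -0.99186963  0.19640629] 0.2533566737715393 [0.02079275 0.10999148]
```

View pics/s3.png

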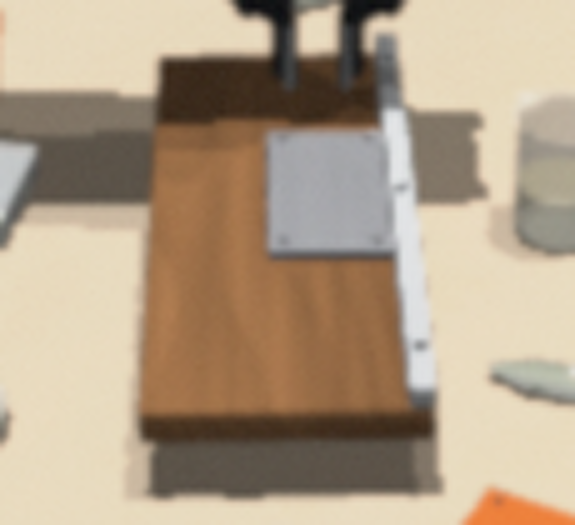

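The plate lies against the strip and the fingers are past its +y end, with both clear of the strip. Now touching down.

>>> {"name": "move_arm", "arguments": {"deltas": "0 0 -0.003 0 0 0 0.25;0 0 -0.006 0 0 0 0.25;0 0 -0.006 0 0 0 0.25"}}

```text
clock: 12.38
position: [0.5554, 0.0846, 0.069]
orientation: [0.69, 0.724, -0.0, -0.0]
ft_force: [-0.8, 0.0, -0.1]
grip_width: 0.256
finger_force: 0.0
```

>>> {"name": "move_arm", "arguments": {"deltas": "0 0 -0.001 0 0 0 0.25;0 0 -0.0015 0 0 0 0.25;0 0 -0.0015 0 0 0 0.25"}}

```text
clock: 12.75
position: [0.5556, 0.0846, 0.0678]
orientation: [0.69, 0.724, -0.0, 0.0]
ft_force: [-0.4, 0.9, -0.4]
grip_width: 0.252
finger_force: 0.0
```

>>> {"name": "move_arm", "arguments": {"deltas": "0 0 -0.001 0 0 0 0.25;0 0 -0.0015 0 0 0 0.25;0 0 -0.0015 0 0 0 0.25"}}

```text
clock: 13.12
position: [0.5558, 0.0846, 0.0672]
orientation: [0.69, 0.724, 0.0, 0.0]
ft_force: [-1.5, -0.9, 6.6]
grip_width: 0.25
finger_force: 2.8
```

>>> {"name": "move_arm", "arguments": {"deltas": "0 0 0.0037 0 0 0 0.25;0.0004 -0.008 0.0037 0 0 0 0.25;0.0008 -0.016 0.0037 0 0 0 0.25;0.0012 -0.024 0.0037 0 0 0 0.25;0.0015 -0.03 0.0037 0 0 0 0.25;0.0018 -0.036 0.0037 0 0 0 0.25;0.002 -0.042 0.0037 0 0 0 0.25;0.0023 -0.048 0.0037 0 0 0 0.25;0.0026 -0.054 0.0037 0 0 0 0.25;0.0029 -0.06 0.0037 0 0 0 0.25"}}

```text
clock: 14.38
position: [0.5585, 0.0243, 0.07]
orientation: [0.69, 0.724, 0.0, 0.0]
ft_force: [-0.7, 0.2, 0.1]
grip_width: 0.252
finger_force: 0.2
```

Run:
```python
from h import *
o=get_obs();print(o["position"],o["ft_force"],o["grip_width"],inL(o["position"],np.array([.54089,-.02624,.0484])))
s=snapshot("side")[180:285,230:345]
cv2.imwrite("pics/s4.png",cv2.resize(cv2.cvtColor(s,cv2.COLOR_RGB2BGR),None,fx=5,fy=5,interpolation=cv2.INTER_CUBIC))
```

```text
[0.55854106 0.02425179 0.06999814] [-0.67428764  0.22581614  0.11621774] 0.251861161876726 [0.02007324 0.04957868]
```

View pics/s4.png

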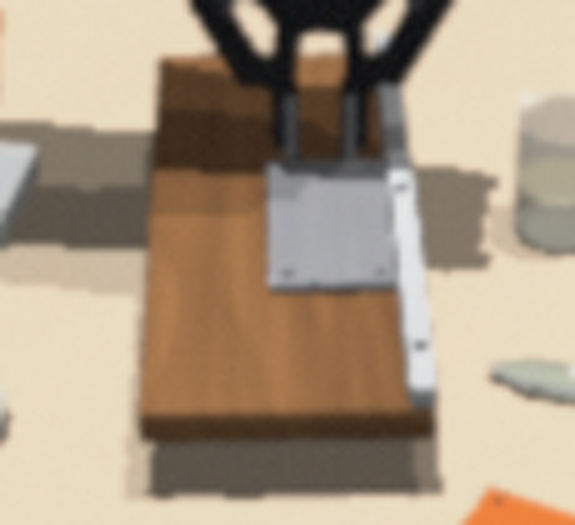

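The plate slides along the strip with both fingers on its end, so I'll continue.

>>> {"name": "move_arm", "arguments": {"deltas": "0.0003 -0.006 0 0 0 0 0.25;0.0006 -0.012 0 0 0 0 0.25;0.0009 -0.018 0 0 0 0 0.25;0.0012 -0.024 0 0 0 0 0.25;0.0015 -0.03 0 0 0 0 0.25;0.0018 -0.036 0 0 0 0 0.25;0.002 -0.042 0 0 0 0 0.25;0.0023 -0.048 0 0 0 0 0.25;0.0026 -0.054 0 0 0 0 0.25;0.0029 -0.06 0 0 0 0 0.25"}}

```text
clock: 15.68
position: [0.5615, -0.0358, 0.07]
orientation: [0.69, 0.724, 0.0, 0.0]
ft_force: [-0.7, 1.7, 0.1]
grip_width: 0.251
finger_force: 0.4
```

>>> {"name": "move_arm", "arguments": {"deltas": "0.0003 -0.006 0 0 0 0 0.25;0.0006 -0.012 0 0 0 0 0.25;0.0009 -0.018 0 0 0 0 0.25;0.0012 -0.024 0 0 0 0 0.25;0.0015 -0.03 0 0 0 0 0.25;0.0018 -0.036 0 0 0 0 0.25;0.002 -0.042 0 0 0 0 0.25;0.0022 -0.047 0 0 0 0 0.25;0.0025 -0.052 0 0 0 0 0.25;0.0026 -0.055 0 0 0 0 0.25"}}

```text
clock: 16.92
position: [0.5641, -0.0907, 0.07]
orientation: [0.69, 0.724, 0.0, 0.0]
ft_force: [-0.4, 0.6, -0.1]
grip_width: 0.248
finger_force: 0.4
```

Run:
```python
from h import *
o=get_obs();print(o["position"],o["ft_force"],o["grip_width"],inL(o["position"],np.array([.54089,-.02624,.0484])))
s=snapshot("side")[200:300,260:345]
cv2.imwrite("pics/s5.png",cv2.resize(cv2.cvtColor(s,cv2.COLOR_RGB2BGR),None,fx=6,fy=6,interpolation=cv2.INTER_CUBIC))
```

```text
[ 0.56410868 -0.09070827  0.07001419] [-0.3590913   0.64560104 -0.09461202] 0.24781995172504837 [ 0.02007244 -0.06551612]
```

View pics/s5.png

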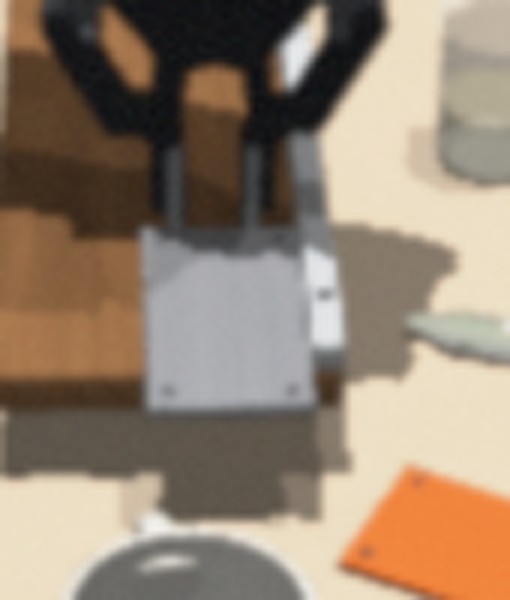

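The plate's front edge (147,404)–(315,400) sticks out past the board end (70,378), still along the strip. Measuring.

Run:
```python
from h import *
L=np.array([.54089,-.02624,.0484])
f=lambda a:(np.array(a)+.5)/6-.5+[260,200]
print(inL(world("side",f([(147,404),(315,400),(142,231)]),.056),L)); print(inL(world("side",f([(10,379),(130,378)]),.05),L))
```

```text
[[-0.00642166 -0.18419694]
 [ 0.05299038 -0.18317586]
 [-0.0069347  -0.07735204]]
[[-0.05554204 -0.16106372]
 [-0.012281   -0.16138702]]
```

>>> {"name": "move_arm", "arguments": {"deltas": "0.0002 -0.003 0 0 0 0 0.25;0.0003 -0.006 0 0 0 0 0.25;0.0004 -0.009 0 0 0 0 0.25;0.0005 -0.011 0 0 0 0 0.25;0.0005 -0.011 0 0 0 0 0.25;0.0005 -0.011 0 0 0 0 0.25;0.0005 -0.011 0 0 0 0 0.25"}}

```text
clock: 17.85
position: [0.5646, -0.1014, 0.07]
orientation: [0.69, 0.724, -0.0, 0.0]
ft_force: [-0.6, -0.2, 0.1]
grip_width: 0.254
finger_force: 0.0
```

>>> {"name": "move_arm", "arguments": {"deltas": "-0.0005 0.01 0 0 0 0 0.25;-0.001 0.02 0 0 0 0 0.25;-0.001 0.02 0.03 0 0 0 0.25;-0.001 0.02 0.08 0 0 0 0.25;-0.001 0.06 0.13 0 0 0 0.25;-0.001 0.12 0.15 0 0 0 0.25;-0.001 0.15 0.15 0 0 0 0.25;-0.001 0.15 0.15 0 0 0 0.25"}}

```text
clock: 18.85
position: [0.5632, 0.0515, 0.2206]
orientation: [0.688, 0.725, 0.0, 0.0]
ft_force: [0.5, -0.6, 1.0]
grip_width: 0.249
finger_force: 0.0
```

Run:
```python
from h import *
o=get_obs();print(o["position"],o["ft_force"])
s=snapshot("side")[200:300,260:345];t=snapshot("top")[180:255,240:365]
r=lambda a:cv2.resize(a,None,fx=6,fy=6,interpolation=cv2.INTER_CUBIC)
a=r(s)[150:,:]; b=r(t)
c=np.zeros((600,800,3),np.uint8);c[:450,:]=0
a2=r(s[25:]) # 450x510
b2=r(t[:,75:]) # 450x300
c=np.concatenate([a2[:,:500],b2],1)
cv2.imwrite("pics/s6.png",cv2.cvtColor(c,cv2.COLOR_RGB2BGR))
```

```text
[0.56322945 0.05150381 0.22055499] [ 0.53053561 -0.56651158  1.0420345 ]
```

View pics/s6.png

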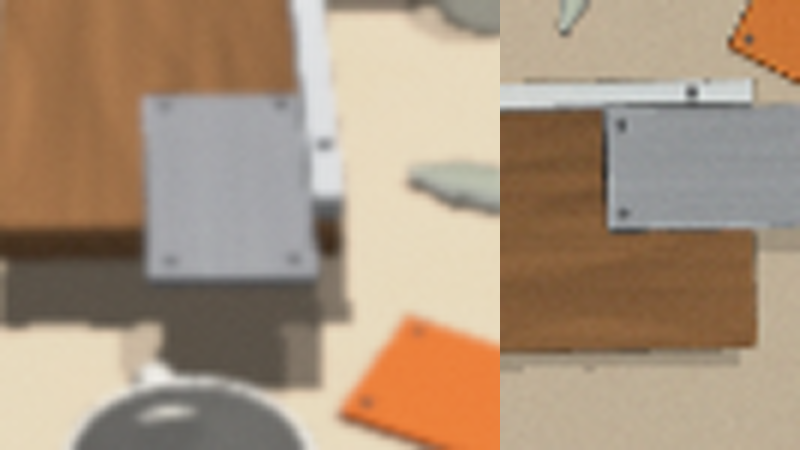

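The plate lies along the strip. In the top view its rear edge (606) is about 72 mm inside the board end (755), so about 37 mm sticks out. The arm is clear, so I'm handing in.

```bash
python3 -c "
from cell import *
print(hand_in())"
```

```text
the job is handed in; nothing more can be done
None
```

The steel plate lies flat along the strip with about 37 mm sticking out over the mug's end, measured from the final top view. The job is handed in, but the hand-in returned no verdict.

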